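# Lay out the parts for the next protection board

### The job

Lay out the parts for the next protection board on the three cork pads, in order outward from the board in its metal nest: the grey parts cup centred on the pad next to the nest, the solder spool centred on the middle pad, and the standing cell upright and centred on the far pad, next to the meter, so that the spool stands between the cup and the cell. Then put the flux tin flat and centred on top of the solder spool. Leave the white cup where it is, and see that everything stands still and upright at the end.

Things in the scene. Friction and masses are not known exactly. Their poses are not given: they have to be found in the camera images.
- grey_cup: grey open parts cup, round and tapering: 64 mm across at the rim, about 52 mm at the foot, 40 mm high; stands upright, loose. Origin at the centre of its underside, z up. Take it across the rim
- spool: spool of solder wire standing on end: a cylinder 56 mm across and 38 mm high with blue flanges, flat top; loose. Origin at the centre of its underside, z up
- cell: single grey battery cell standing on end, a cylinder 32 mm across and 72 mm high; loose. (Similar cells lie down on the white shelf behind: not this one.) Origin at the centre of its underside, z up
- tin: flat round flux tin with a yellow lid, 51 mm across and 21 mm high (the firm body that fingers can hold is the lowest 16 mm, 50 mm across); loose. Origin at the centre of its underside, z up
- white_cup: white open parts cup, 68 mm across at the rim, 42 mm high; not needed, to be left where it stands. (Beyond it, to its left, stands a steel clamp fixture whose red upright handle reaches 220 mm above the bench: carry things over it at a safe height or round it.) Origin at the centre of its underside
- pad_left: a round flat cork pad fixed to the bench, 72 mm across and 4 mm thick; origin at the centre of its underside (bench height, z = 0), z up. The left one (greatest y) of the row of three as seen from the robot
- pad_mid: a round flat cork pad fixed to the bench, 72 mm across and 4 mm thick; origin at the centre of its underside (bench height, z = 0), z up. The middle one of the row of three
- pad_right: a round flat cork pad fixed to the bench, 72 mm across and 4 mm thick; origin at the centre of its underside (bench height, z = 0), z up. The right one (least y) of the row of three as seen from the robot
- nest: board nest fixed to the bench: an aluminium plate 116 x 78 mm, long side pointing roughly away from the robot, holding a protection board between black corner blocks, 21 mm high in all. It stands at one end of the row of pads, left or right. Origin at the centre of its underside; x along its length
- meter: orange and black digital multimeter lying on its back on the green bench (another lies on the white shelf behind: not this one), 158 x 80 x 46 mm, long side pointing roughly away from the robot, fixed. It stands at the other end of the row of pads. Origin at the centre of its underside; x along its length
Things that resemble listed ones, but are neither listed nor needed, are in the scene too. Several things have the shape of the spool; the one meant has the colours described above.

How it is judged:
By the outcome, as a careful person would: the job done as asked, in the order asked, and still so for the second after the job is handed in, with the robot touching nothing.
It also fails if it takes over 128 s, if anything falls off the work surface, if the arm or the gripper's body presses on something with over 40 N, if the wrist force passes 120 N, or if a joint passes its speed limit or range.

### The arm

A 7-joint arm with a two-finger parallel gripper is mounted at the origin on a cart in front of the work surface, level with it; the furniture and walls round the work are solid. World frame = base frame: x ahead of the robot, y to its left, z up, the work surface at z = 0. Lengths are in m, angles in rad, forces in N, time in s.
With the tool pointing down it reaches from about 0.425 to 0.825 m from the base axis. Payload 3.6 kg.
Tool frame: the origin (TCP) lies where the fingers leave the gripper's body, on its centre line; the fingertips stand 73 mm ahead of it and the grasp point (between the pads) lies 54 mm ahead of it; z points along the fingers, y is the line along which they close (so a half turn about z gives the same grasp; the last joint's range is limited). The gripper opens to 85 mm and grips with 20 to 120 N. Pads are 22 mm wide; open, the fingers measure 114 mm over their backs; the gripper's body (76 mm by 85 mm) begins 54 mm behind the grasp point. The pads swing forward as they close: fully open they stand 13 mm farther back than shut.
Start: joints at [1.163, 0.615, -0.013, 1.423, 0.008, 1.103, -0.04], TCP at [0.242, -0.603, 0.304] pointing down, gripper open.
Joint ranges: [-3.12, 3.12], [-0.3, 2.06], [-1.34, 1.32], [0.26, 2.42], [-1.36, 4.5], [0.01, 1.98], [-2.84, 2.84]. Speed limits (rad/s): [2.79, 2.79, 3.14, 3.14, 3.14, 3.14, 3.14].

### API

Orientations are given as a unit quaternion [x, y, z, w].
In Python, from station import arm, snapshot, camera_info, ticket gives the robot as it stands. Calls block until the motion is done:
- arm.movep(position, orientation): joint-space move of the TCP to a pose.
- arm.line_to(position, velocity=0.15, ori=None): straight line of the TCP; ori=None keeps the orientation; velocity is the mean speed in m/s.
- arm.move_j(angles): joint-space move.
- arm.move_gripper(opening, effort=None): opening from 0.0 (shut) to 1.0 (fully open); effort is the grip in N (None keeps the last); returns when the fingers have stopped.
- arm.pause(seconds).
- arm.ik(position, orientation): joint angles nearest the present ones, or None.
- snapshot(name): name is "scene" or "top" or "wrist"; returns the picture (420x560x3 uint8, blue, green, red); there is no depth.
- camera_info(name): a dict with "fx", "fy", "cx", "cy" (pixels), "R" (3x3) and "t" (3): a world point X has camera coordinates R X + t; the wrist camera has in their place "T_tool_cam" (4x4, takes a point from camera to tool coordinates, whose origin is the TCP and whose axes are the flange's). Camera axes: x right, y down, z forward; pixel columns grow to the right and rows downward; lengths in m; the calibration is good to about 2 mm. A picture is of the moment at which its call begins: read the wrist's pose just before it. camera_info takes no time and is no camera call.
A pose or a line that the arm cannot do raises arm.MotionError and nothing moves.
- ticket.finish_job(): hands the job in; it is judged then, once.
Readings, each from a call of its own:
- arm.read_time(): time.
- arm.read_joint_positions(): joint angles.
- arm.read_dq(): joint speeds.
- arm.read_effort(): joint torques, N m.
- arm.read_tool_pos(): TCP position.
- arm.read_eef_rot(): TCP orientation.
- arm.read_ft_force(): force on the tool from outside, world axes, zero at the start.
- arm.read_wrist_torque(): the same for the moment, N m.
- arm.read_opening(): opening from 0.0 (shut) to 1.0 (fully open).
- arm.read_finger_force(): force on a finger pad.
Only numpy, scipy, OpenCV 4.12 (cv2) and the standard library are available. Lean on these libraries where they do the work, as an engineer would, in place of code of your own. Each camera call takes 0.05 s, during which the arm holds its last target. There are 200 camera calls.

## Working session

There is one attempt and no reset: what is moved stays moved. The work goes in short steps, each a Python script; the robot and the scene stay as the last script left them, time stands still between calls to the robot, and variables do not carry over. Pictures are saved under pics/ and viewed, at most 14 in all, crops included, and the job is handed in when it is done.

```bash
mkdir -p pics; ls
python3 - <<'E'
from station import arm,snapshot,camera_info
import cv2
for n in("scene","top"):
    cv2.imwrite(f"pics/{n}0.png",cv2.resize(snapshot(n),(800,600),interpolation=cv2.INTER_CUBIC))
    c=camera_info(n);print(n,c)
print(camera_info("wrist"));print(arm.read_tool_pos(),arm.read_eef_rot(),arm.read_time(),arm.read_opening())
E
```

```text
pics
scene {'fx': 470.32100465029316, 'fy': 470.32100465029316, 'cx': 274.7313195734806, 'cy': 210.8754896921177, 'R': array([[-0.65503095, -0.75559976,  0.00186213],
       [-0.49464579,  0.42694385, -0.75699702],
       [ 0.57119174, -0.49677757, -0.65341567]]), 't': array([0.11116359, 0.37813616, 0.93478622])}
top {'fx': 390.70552411695445, 'fy': 390.70552411695445, 'cx': 279.01122431779373, 'cy': 216.02603225368938, 'R': array([[ 0.01988647, -0.99969866, -0.01439128],
       [-0.99528712, -0.01842818, -0.09520474],
       [ 0.09491084,  0.01621674, -0.99535368]]), 't': array([-0.27414976,  0.47635952,  1.16860049])}
{'fx': 350.05316568770047, 'fy': 350.05316568770047, 'cx': 278.13408103593366, 'cy': 206.82947379010093, 'T_tool_cam': array([[ 7.11766579e-05, -9.47745671e-01, -3.19026862e-01,
         8.11050993e-02],
       [ 9.99999963e-01, -1.59964553e-05,  2.70626825e-04,
         2.13476246e-04],
       [-2.61588700e-04, -3.19026869e-01,  9.47745635e-01,
        -7.07418137e-02],
       [ 0.00000000e+00,  0.00000000e+00,  0.00000000e+00,
         1.00000000e+00]])}
[ 0.24199625 -0.60269468  0.30284463] [ 9.81826804e-01  1.89775463e-01 -2.46487209e-04 -1.15766575e-03] 0.1 0.9986909214315971
```

View pics/top0.png

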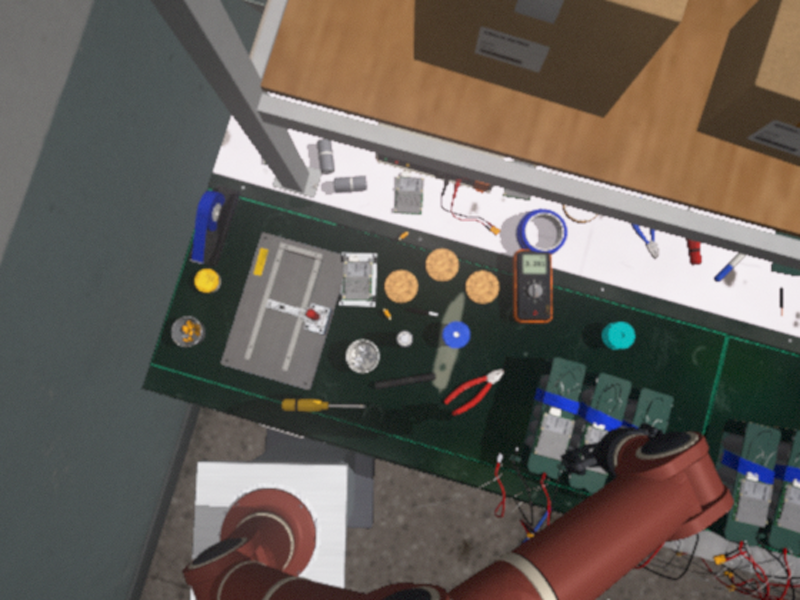

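View pics/scene0.png

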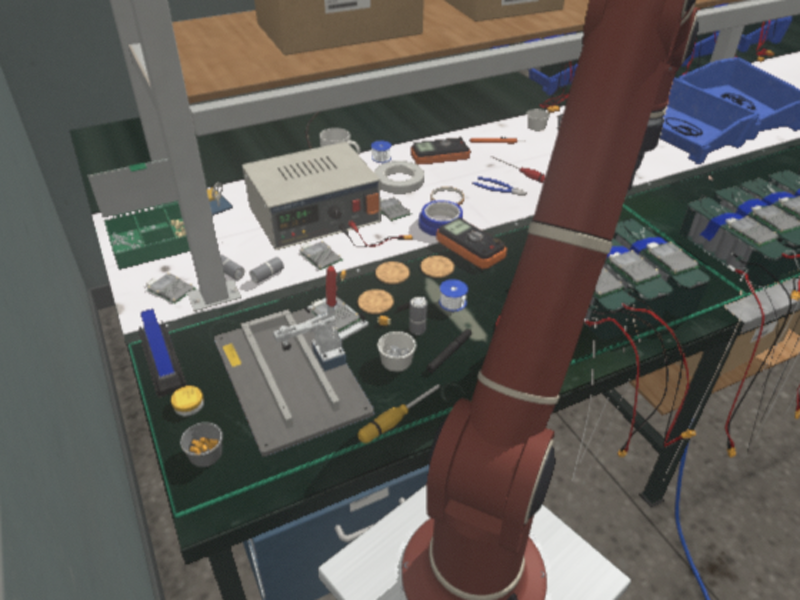

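The top view shows the nest at (360,278) on the left, the pads at (401,286), (442,264) and (482,287), and the meter at (533,287). The grey cup with orange parts is at (187,332), the tin at (207,280), the cell at (404,339), the spool at (455,333) and the white cup at (363,355). The teal spool at (618,335) is a decoy.

```bash
cat > h.py <<'E'
from station import arm,snapshot,camera_info,ticket
import numpy as np,cv2
from scipy.spatial.transform import Rotation as Rn
def ray(n,u,v,z,pose=None):
    c=camera_info(n);d=np.array([(u-c['cx'])/c['fx'],(v-c['cy'])/c['fy'],1])
    if n=='wrist':
        p,q=pose;T=c['T_tool_cam'];R=Rn.from_quat(q).as_matrix()
        o=R@T[:3,3]+p;d=R@T[:3,:3]@d
    else:
        o=-c['R'].T@c['t'];d=c['R'].T@d
    return o+d*(z-o[2])/d[2]
def down(a):  # finger closing line (tool y) at yaw a+90deg-ish; tool x at yaw a
    return (Rn.from_euler('z',a)*Rn.from_quat([1,0,0,0])).as_quat()
def pose(): return np.array(arm.read_tool_pos()),np.array(arm.read_eef_rot())
E
python3 - <<'E'
from h import *
s=.7
for n,u,v,z in [("padL",401,286,.004),("padM",442,264,.004),("padR",482,287,.004),("nest",360,278,.02),("grey",187,332,.04),("tin",207,280,.021),("cell",404,339,.072),("spool",455,333,.038),("white",363,355,.042),("handle",313,314,.1)]:
    p=ray("top",u*s,v*s,z);print(n,p.round(3),np.hypot(*p[:2]).round(3),np.degrees(np.arctan2(p[1],p[0])).round(1))
print(Rn.from_quat(pose()[1]).as_matrix().round(2))
for n,x,y in [("pads",.50,.0),("tin",.45,.33)]:
  for z in(.25,.3,.35,.4):
    print(n,z,[(a,None if (q:=arm.ik([x,y,z],down(a))) is None else np.round(q,2)) for a in (0,.4,-.4,3.14)])
E
```

```text
padL [ 0.532 -0.269  0.004] 0.597 -26.8
padM [ 0.582 -0.357  0.004] 0.683 -31.5
padR [ 0.533 -0.444  0.004] 0.694 -39.8
nest [ 0.546 -0.181  0.02 ] 0.575 -18.3
grey [0.422 0.178 0.04 ] 0.458 22.9
tin [0.536 0.148 0.021] 0.556 15.5
cell [ 0.415 -0.278  0.072] 0.499 -33.8
spool [ 0.431 -0.384  0.038] 0.577 -41.7
white [ 0.381 -0.193  0.042] 0.428 -26.9
handle [ 0.46  -0.096  0.1  ] 0.47 -11.8
[[ 0.93  0.37 -0.  ]
 [ 0.37 -0.93  0.  ]
 [-0.   -0.   -1.  ]]
pads 0.25 [(0, array([ 0.01,  0.45, -0.08,  1.92,  0.05,  0.77, -1.66])), (0.4, array([ 0.07,  0.46, -0.16,  1.92,  0.1 ,  0.78, -1.32])), (-0.4, array([-0.05,  0.45,  0.01,  1.92, -0.01,  0.77, -2.01])), (3.14, array([ 0.47,  0.55, -0.77,  1.9 ,  0.49,  0.88,  1.02]))]
pads 0.3 [(0, array([ 0.06,  0.39, -0.14,  1.85,  0.07,  0.9 , -1.69])), (0.4, array([ 0.11,  0.4 , -0.22,  1.85,  0.11,  0.91, -1.33])), (-0.4, array([ 0.  ,  0.39, -0.06,  1.85,  0.03,  0.9 , -2.05])), (3.14, array([ 0.51,  0.49, -0.81,  1.84,  0.42,  0.99,  1.08]))]
pads 0.35 [(0, array([ 0.11,  0.34, -0.21,  1.77,  0.08,  1.03, -1.7 ])), (0.4, array([ 0.16,  0.35, 
[... 817 characters left out ...]
1.69,  0.48,  1.08, -2.31])), (-0.4, array([-1.03,  0.52,  0.56,  1.71, -0.32,  1.  , -2.33])), (3.14, array([-0.06,  0.67, -1.05,  1.68,  0.63,  1.16,  0.29]))]
tin 0.35 [(0, array([-0.15,  0.54, -0.84,  1.61,  0.43,  1.18, -2.65])), (0.4, array([-0.09,  0.58, -0.96,  1.61,  0.5 ,  1.22, -2.32])), (-0.4, array([-1.14,  0.51,  0.75,  1.64, -0.38,  1.14, -2.27])), (3.14, array([-0.03,  0.64, -1.12,  1.61,  0.6 ,  1.28,  0.32]))]
tin 0.4 [(0, array([-0.08,  0.54, -0.98,  1.52,  0.46,  1.33, -2.68])), (0.4, array([-0.04,  0.58, -1.09,  1.52,  0.52,  1.36, -2.34])), (-0.4, array([-1.14,  0.47,  0.75,  1.56, -0.33,  1.25, -2.31])), (3.14, array([-0.03,  0.59, -1.11,  1.52,  0.53,  1.36,  0.39]))]
```

Run:
```python
from h import *
arm.movep([.49,-.34,.31],down(np.pi/2)); print(arm.read_time(),np.round(arm.read_joint_positions(),2))
p,q=pose(); im=snapshot("wrist"); np.savez("w1.npz",p=p,q=q,im=im); print(p,q)
cv2.imwrite("pics/w1.png",cv2.resize(im,(800,600),interpolation=cv2.INTER_CUBIC))
```

```text
1.4583 [ 0.78  0.54 -0.33  1.57  0.19  1.06  0.39]
[ 0.48859479 -0.34238092  0.30974593] [ 7.08672617e-01  7.05536675e-01 -1.05731148e-03  6.77492975e-05]
```

View pics/w1.png

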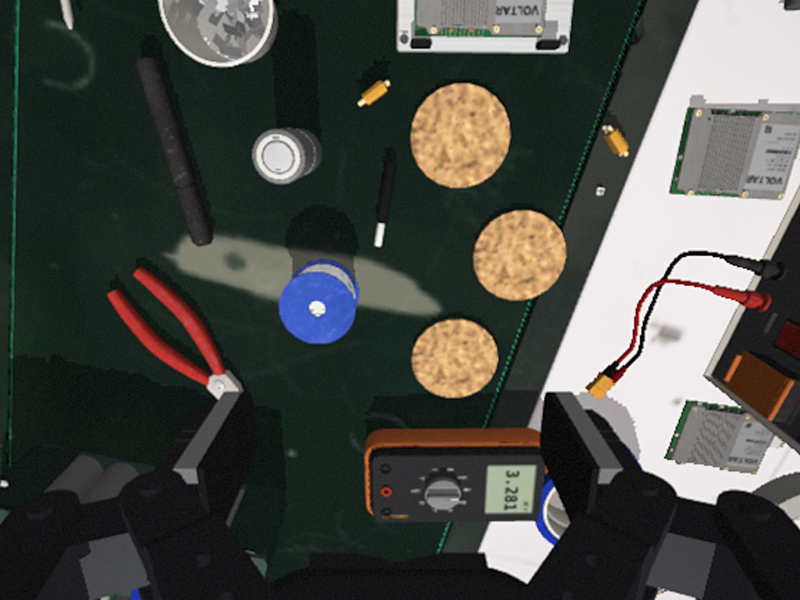

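The wrist view is clear. The pads are at (461,135), (520,255) and (455,358), the spool top at (318,308), the cell top at (279,156), the white cup at the top left, and the meter at the bottom. The pale streak is only a stain. Next I get precise centres.

```bash
cat >> h.py <<'E'
def pads_in(im,P,lo=(8,70,110),hi=(22,200,255)):
    m=cv2.inRange(cv2.cvtColor(im,cv2.COLOR_BGR2HSV),lo,hi)
    m=cv2.morphologyEx(m,cv2.MORPH_CLOSE,np.ones((7,7)));m=cv2.morphologyEx(m,cv2.MORPH_OPEN,np.ones((5,5)))
    out=[]
    for c in cv2.findContours(m,cv2.RETR_EXTERNAL,cv2.CHAIN_APPROX_NONE)[0]:
        if cv2.contourArea(c)<800: continue
        X=np.array([ray('wrist',*k,.004,P)[:2] for k in c[:,0]+0.0],dtype=np.float32)
        (x,y),r=cv2.minEnclosingCircle(X); out.append((X.mean(0).round(4),np.round([x,y,r],4)))
    return out
E
python3 - <<'E'
from h import *
d=np.load("w1.npz");im=d['im'];P=(d['p'],d['q'])
for o in pads_in(im,P): print(o)
s=.7
for n,u,v,z in [("spool",318,307,.038),("cell",279,156.5,.072),("white",220,12,.042)]: print(n,ray('wrist',u*s,v*s,z,P).round(4))
# spool disc edges check
X=[ray('wrist',u*s,v*s,.038,P)[:2].round(4) for u,v in((279,306),(357.5,306),(318,343))];print(X)
print(pose()[0])
E
```

```text
(array([ 0.5339, -0.4434], dtype=float32), array([ 0.5341, -0.4439,  0.0363]))
(array([ 0.5811, -0.3556], dtype=float32), array([ 0.5811, -0.3562,  0.0362]))
(array([ 0.5323, -0.2674], dtype=float32), array([ 0.532 , -0.2679,  0.0362]))
spool [ 0.4293 -0.3852  0.038 ]
cell [ 0.4172 -0.2775  0.072 ]
white [ 0.3815 -0.1953  0.042 ]
[array([ 0.4009, -0.3843]), array([ 0.4581, -0.3845]), array([ 0.4277, -0.4138])]
[ 0.4885506  -0.34245574  0.3097184 ]
```

```bash
cat >> h.py <<'E'
Q=down(np.pi/2)
def go(p,v=None,fix=True,q=Q):
    """move so that the measured TCP lands on p"""
    p=np.array(p,float); off=np.array([.0014,.0024,.0003])
    f=(lambda t:arm.movep(t,q)) if v is None else (lambda t:arm.line_to(t,velocity=v,ori=q))
    f(p+off)
    if fix:
        e=p-np.array(arm.read_tool_pos())
        if np.linalg.norm(e)>.0007: arm.line_to(p+off+e,velocity=.05,ori=q)
def st(m): print(m,'t=%.1f'%arm.read_time(),np.round(arm.read_tool_pos(),4),'op=%.3f'%arm.read_opening(),'F',np.round(arm.read_ft_force(),1),'ff=%.1f'%arm.read_finger_force())
def pick(x,y,z,w=1.0,eff=40,zs=.2):
    arm.move_gripper(w); go([x,y,zs],fix=False); go([x,y,z+.04],.2); go([x,y,z],.08); st('at')
    arm.move_gripper(0,eff); st('gripped'); go([x,y,zs],.2,fix=False); st('lifted')
def place(x,y,z,zs=.2,w=1.0):
    go([x,y,zs]); go([x,y,z+.03],.2); go([x,y,z],.05); st('down')
    arm.move_gripper(w); go([x,y,zs],.2,fix=False); st('released')
E
python3 - <<'E'
from h import *
pick(.4295,-.3855,.0735)
place(.581,-.356,.0735+.0045)
E
```

```text
at t=4.0 [ 0.4293 -0.3863  0.0744] op=1.000 F [0.1 0.7 0. ] ff=0.0
gripped t=4.4 [ 0.4295 -0.3857  0.0744] op=0.643 F [-0.8  0.3  4.6] ff=42.7
lifted t=5.2 [ 0.43   -0.3826  0.1989] op=0.639 F [ 0.2 -0.2 -2.8] ff=42.7
down t=8.0 [ 0.5819 -0.354   0.0785] op=0.644 F [-4.1  4.9  7.4] ff=43.4
released t=9.2 [ 0.5816 -0.3534  0.1991] op=1.002 F [0.  0.1 0.1] ff=0.0
```

```bash
python3 - <<'E'
s=open('h.py').read()
s=s.replace("""    if fix:
        e=p""","""    for k in range(2*fix):
        arm.pause(.25); e=p""").replace("""arm.line_to(p+off+e,velocity=.05,ori=q)""","""off=off+e; arm.line_to(p+off,velocity=.05,ori=q)""")
s=s.replace("go([x,y,z],.05); st('down')","arm.pause(.2); off=np.array([x,y,z+.03])-arm.read_tool_pos(); print(off.round(4)); LAST and arm.line_to(LAST[0]-[0,0,.03],velocity=.04,ori=Q); arm.pause(.3); st('down')")
s=s.replace("    for k in range(2*fix):","    LAST[:]=[p+off]\n    for k in range(2*fix):").replace("off=off+e; arm","off=off+e; LAST[:]=[p+off]; arm").replace("Q=down(np.pi/2)\n","Q=down(np.pi/2)\nLAST=[]\n")
open('h.py','w').write(s)
E
python3 - <<'E'
from h import *
pick(.4172,-.2775,.099,w=.75,eff=35,zs=.25)
place(.534,-.4436,.099+.005,zs=.25,w=.75)
go([.49,-.34,.31]); p,q=pose(); im=snapshot("wrist"); np.savez("w2.npz",p=p,q=q,im=im)
cv2.imwrite("pics/w2.png",cv2.resize(im,(800,600),interpolation=cv2.INTER_CUBIC)); st('look')
E
```

```text
at t=13.4 [ 0.4171 -0.2773  0.0986] op=0.750 F [ 0.5 -0.4  1.2] ff=0.0
gripped t=13.8 [ 0.4172 -0.2773  0.0987] op=0.372 F [ 0.7 -0.6  0.9] ff=34.7
lifted t=14.7 [ 0.4177 -0.2748  0.2492] op=0.370 F [ 0.3  0.4 -1.4] ff=34.8
[ 0.0001  0.     -0.    ]
down t=19.6 [ 0.534  -0.4437  0.1043] op=0.371 F [ 0.8 -0.4 -1.6] ff=34.9
released t=20.9 [ 0.5347 -0.4408  0.2489] op=0.752 F [-0.   0.2  0.7] ff=0.0
look t=22.6 [ 0.4899 -0.3401  0.3099] op=0.752 F [ 0.6 -0.4  0.5] ff=0.0
```

View pics/w2.png

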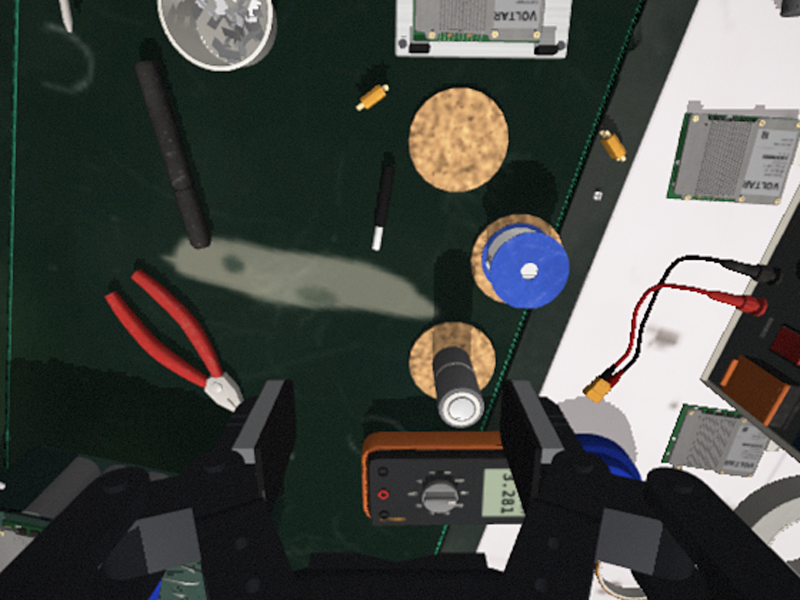

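The cell stands on the right pad with its top at (461,408). The spool is on the middle pad with its hub at (529,270). Next I check the numbers and look over the cup and tin region.

Run:
```python
from h import *
d=np.load("w2.npz");im=d['im'];P=(d['p'],d['q']);s=.7
m=cv2.inRange(cv2.cvtColor(im,cv2.COLOR_BGR2HSV),(105,120,90),(130,255,255));m[:, :300]=0;m[230:]=0
c=max(cv2.findContours(m,cv2.RETR_EXTERNAL,cv2.CHAIN_APPROX_NONE)[0],key=cv2.contourArea)[:,0]
X=np.array([ray('wrist',*k,.042,P)[:2] for k in c+0.],dtype=np.float32);print('spool',cv2.minEnclosingCircle(X),ray('wrist',529*s,266*s,.042,P))
print('cell',ray('wrist',461*s,408*s,.076,P))
for o in pads_in(im,P): print(o)
go([.46,-.1,.32],fix=False); go([.5,.15,.32])
p,q=pose(); im=snapshot("wrist"); np.savez("w3.npz",p=p,q=q,im=im); st('look'); print(np.round(arm.read_joint_positions(),2))
cv2.imwrite("pics/w3.png",cv2.resize(im,(800,600),interpolation=cv2.INTER_CUBIC))
```

```text
spool ((0.5766918659210205, -0.35210901498794556), 0.032951340079307556) [ 0.58094079 -0.3507215   0.042     ]
cell [ 0.53308142 -0.44354119  0.076     ]
(array([ 0.5329, -0.4388], dtype=float32), array([ 0.5337, -0.4436,  0.0362]))
(array([ 0.5323, -0.2674], dtype=float32), array([ 0.5323, -0.268 ,  0.0361]))
look t=25.6 [0.5001 0.1498 0.32  ] op=0.750 F [-0.3 -0.4 -0.3] ff=0.0
[-0.02  0.43 -0.45  1.76  0.22  1.   -0.56]
```

View pics/w3.png

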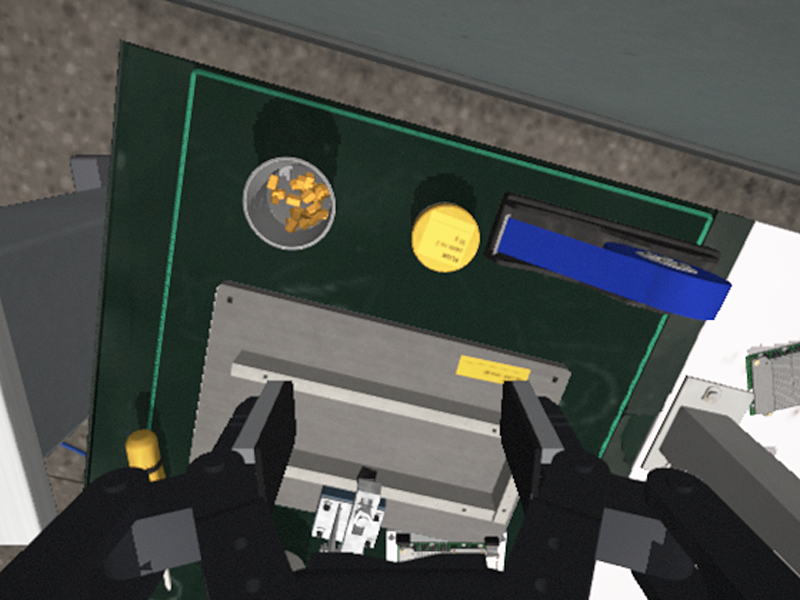

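The picture shows the grey cup rim centred at (289,203) and the tin at (446,238). A tape stand sits just right of the tin, so I will grip the tin across y. The cup comes first.

Run:
```python
from h import *
d=np.load("w3.npz");im=d['im'];P=(d['p'],d['q']);s=.7
r=lambda u,v,z:ray('wrist',u*s,v*s,z,P)[:2].round(4)
print('cup',[r(u,v,.04) for u,v in((289,203),(243,203),(336,203),(289,157),(289,249))])
m=cv2.inRange(cv2.cvtColor(im,cv2.COLOR_BGR2HSV),(20,100,90),(35,255,255));m[:,:270]=0;m[:,350:]=0;m[200:]=0
c=max(cv2.findContours(m,cv2.RETR_EXTERNAL,cv2.CHAIN_APPROX_NONE)[0],key=cv2.contourArea)[:,0]
print('tin',cv2.minEnclosingCircle(np.array([r(k[0]/s,k[1]/s,.021) for k in c],dtype=np.float32)))
d=np.load("w2.npz");P=(d['p'],d['q']);print('spool',[r(u,v,.042) for u,v in((482,266),(569,266),(527,309),(529,270))])
```

```text
cup [array([0.4237, 0.1812]), array([0.3916, 0.1812]), array([0.4564, 0.1812]), array([0.4258, 0.2121]), array([0.4214, 0.1484])]
tin ((0.5346235036849976, 0.15240666270256042), 0.026485243812203407)
spool [array([ 0.5481, -0.3507]), array([ 0.6089, -0.3507]), array([ 0.5822, -0.3828]), array([ 0.5812, -0.3536])]
```

Run:
```python
from h import *
print(np.round(pose()[1],3),Q.round(3))
pick(.424,.1805,.085,w=1.0,eff=40,zs=.25)
go([.43,.17,.38],.2,fix=False); go([.48,-.05,.38],.25,fix=False); go([.532,-.2677,.38],.25); go([.532,-.2677,.2],.25)
st('above')
p,q=pose(); im=snapshot("wrist"); cv2.imwrite("pics/w4.png",im)
```

```text
[ 0.707  0.707 -0.    -0.   ] [0.707 0.707 0.    0.   ]
at t=29.6 [0.4238 0.1805 0.0846] op=1.005 F [ 0.1 -0.5  0.4] ff=0.0
gripped t=30.0 [0.4238 0.1805 0.0851] op=0.717 F [-0.9 -0.2  5.6] ff=41.9
lifted t=30.9 [0.4248 0.1824 0.2494] op=0.718 F [-0.1 -1.7 -0.6] ff=43.4
above t=36.7 [ 0.5321 -0.2678  0.2001] op=0.717 F [-0.2 -0.4 -0.3] ff=43.5
```

View pics/w4.png

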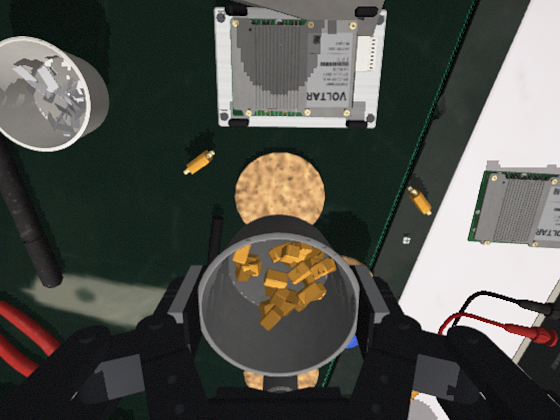

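The cup hangs upright in the gripper, rim at about (280,305). Now I place it, then fetch the tin.

Run:
```python
from h import *
place(.532,-.2675,.0903,zs=.2)
go([.532,-.2675,.38],.3,fix=False); go([.48,-.05,.38],.3,fix=False)
QT=down(np.pi)
go([.534,.1525,.3],fix=False,q=QT); arm.move_gripper(.8)
x,y=.534,.1525
go([x,y,.12],.2,q=QT); go([x,y,.0735],.08,q=QT); st('at tin')
arm.move_gripper(0,40); st('grip'); print(np.round(arm.read_joint_positions(),2))
```

```text
[0.0001 0.0001 0.    ]
down t=40.7 [ 0.532  -0.2676  0.0905] op=0.715 F [-0.1  0.6 -0.1] ff=43.5
released t=41.8 [ 0.5326 -0.265   0.1994] op=1.002 F [-0.1  0.2 -0.1] ff=0.0
at tin t=48.1 [0.5338 0.1525 0.073 ] op=0.802 F [ 0.3 -0.6 -0.4] ff=0.0
grip t=48.5 [0.5338 0.1526 0.0734] op=0.568 F [-0.4 -0.6  3.2] ff=41.2
[-0.01  0.85 -0.5   1.89  0.71  0.59  0.6 ]
```

Run:
```python
from h import *
QT=down(np.pi)
go([.534,.1525,.25],.15,fix=False,q=QT); st('lift')
go([.50,.1,.38],.25,fix=False,q=QT); go([.48,-.05,.38],.3,fix=False)
go([.54,-.3,.36],.3); st('look')
p,q=pose(); im=snapshot("wrist"); np.savez("w5.npz",p=p,q=q,im=im)
cv2.imwrite("pics/w5.png",cv2.resize(im,(800,600),interpolation=cv2.INTER_CUBIC))
```

```text
lift t=49.8 [0.5349 0.1545 0.2493] op=0.566 F [ 0.2 -0.6 -1.8] ff=41.3
look t=54.2 [ 0.5401 -0.2998  0.3601] op=0.563 F [-0.4  0.3  0.5] ff=41.3
```

View pics/w5.png

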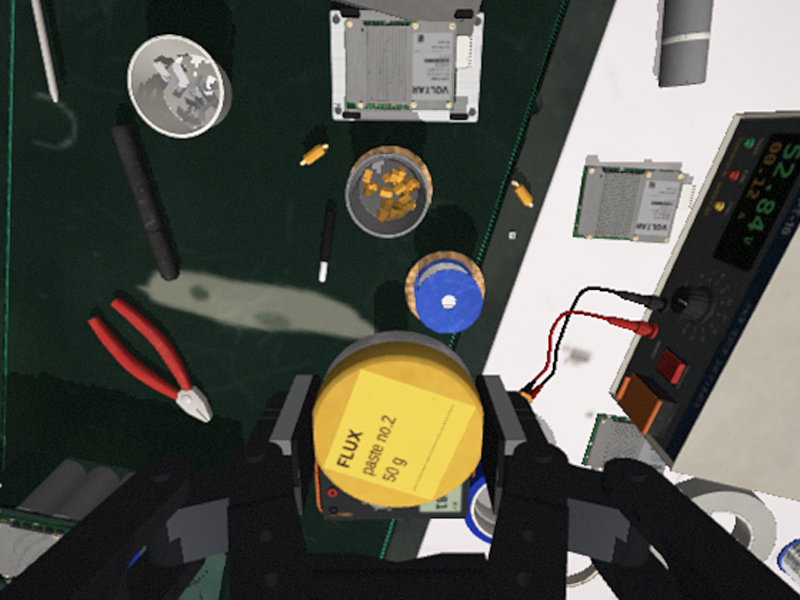

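The cup is on the left pad with its rim centred at (388,193). The spool hub is at (448,301), and the tin is held level.

Run:
```python
from h import *
d=np.load("w5.npz");im=d['im'];P=(d['p'],d['q']);s=.7
r=lambda u,v,z:ray('wrist',u*s,v*s,z,P)[:2].round(4)
print('spool',[r(u,v,.042) for u,v in((412,299),(484,299),(449,334),(448.5,301.5))])
print('cup',[r(u,v,.044) for u,v in((345,194),(432,194),(389,238),(389,150))])
hsv=cv2.cvtColor(im,cv2.COLOR_BGR2HSV)
print('pads',[o for o in pads_in(im,P)])
b=cv2.resize(im[160:250,230:360],(780,540),interpolation=cv2.INTER_CUBIC);cv2.imwrite("pics/w5c.png",b)
```

```text
spool [array([ 0.5512, -0.3521]), array([ 0.6103, -0.352 ]), array([ 0.5826, -0.3832]), array([ 0.5813, -0.3542])]
cup [array([ 0.4991, -0.2666]), array([ 0.5656, -0.2666]), array([ 0.5326, -0.3007]), array([ 0.5329, -0.2343])]
pads [(array([ 0.5315, -0.5085], dtype=float32), array([ 0.5335, -0.5096,  0.0944])), (array([ 0.5343, -0.2651], dtype=float32), array([ 0.5338, -0.2612,  0.0331]))]
```

View pics/w5c.png

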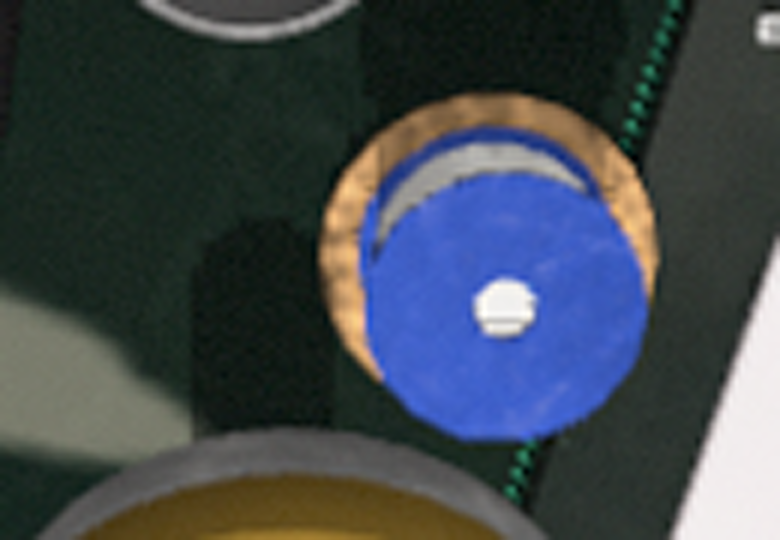

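Run:
```python
from h import *
place(.5813,-.3543,.0734+.0425+.0005,zs=.25,w=.75)
go([.54,-.3,.36]); p,q=pose(); im=snapshot("wrist"); np.savez("w6.npz",p=p,q=q,im=im); st('look')
cv2.imwrite("pics/w6.png",cv2.resize(im,(800,600),interpolation=cv2.INTER_CUBIC))
```

```text
[0.0001 0.0001 0.    ]
down t=58.9 [ 0.5813 -0.3544  0.1166] op=0.560 F [-0.7  0.2 -1.5] ff=41.4
released t=60.0 [ 0.5819 -0.3517  0.2489] op=0.750 F [-0.   0.7 -0.7] ff=0.0
look t=61.7 [ 0.5399 -0.3001  0.3598] op=0.752 F [-0.8  0.  -0. ] ff=0.0
```

View pics/w6.png

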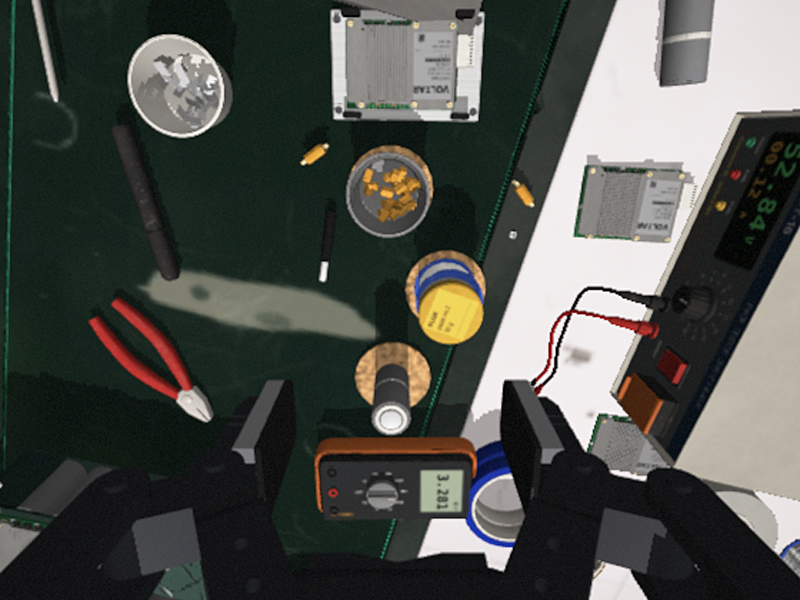

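The tin sits on the spool at about (450,310), the cell is upright at (391,418), and the cup is on its pad. One numeric check of the tin, then I hand in.

Run:
```python
from h import *
d=np.load("w6.npz");im=d['im'];P=(d['p'],d['q'])
m=cv2.inRange(cv2.cvtColor(im,cv2.COLOR_BGR2HSV),(20,100,90),(35,255,255));m[:,:285]=0;m[:,345:]=0;m[:185]=0;m[250:]=0
c=max(cv2.findContours(m,cv2.RETR_EXTERNAL,cv2.CHAIN_APPROX_NONE)[0],key=cv2.contourArea)[:,0]
X=np.array([ray('wrist',*k,.063,P)[:2] for k in c+0.],dtype=np.float32);t=cv2.minEnclosingCircle(X);print(t,X.min(0),X.max(0))
if abs(t[0][0]-.5813)<.005 and abs(X.min(0)[1]+.0255+.3545)<.005: print(ticket.finish_job())
```

```text
((0.5800530910491943, -0.3562624752521515), 0.026756564155220985) [ 0.55421853 -0.38214102] [ 0.6057399 -0.3307678]
the job is handed in; nothing more can be done
None
```

The job is handed in at about 62 s: the grey cup is on the left pad by the nest, the spool on the middle pad with the flux tin flat on top, and the cell upright on the far pad by the meter. My last camera measurements put each within about 2 mm of centre, and the white cup was not touched.

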